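# Put the gypsum pieces into dry storage

### The arm

A 7-joint arm with a two-finger parallel gripper is mounted at the origin on a cart in front of the work surface, level with it; the furniture and walls round the work are solid. World frame = base frame: x ahead of the robot, y to its left, z up, the work surface at z = 0. Lengths are in m, angles in rad, forces in N, time in s.
With the tool pointing down it reaches from about 0.425 to 0.95 m from the base axis. Payload 16.7 kg.
Tool frame: the origin (TCP) lies between the finger pads; the fingertips stand 11 mm ahead of it and the grasp point (between the pads) lies 8 mm behind it; z points along the fingers, y is the line along which they close (so a half turn about z gives the same grasp; the last joint's range is limited). The gripper opens to 94 mm and grips with 3 to 60 N. Pads are 16 mm wide; open, the fingers measure 119 mm over their backs; the gripper's body (75 mm by 177 mm) begins 78 mm behind the grasp point.
Start: joints at [-1.353, 0.426, 0.074, 1.606, -0.034, 1.111, -0.067], TCP at [0.242, 0.63, 0.216] pointing down, gripper open.
Joint ranges: [-2.85, 2.85], [-0.5, 2.14], [-1.23, 1.37], [0.21, 2.46], [-1.02, 4.16], [0.16, 2.05], [-2.73, 2.73]. Speed limits (rad/s): [1.89, 1.89, 2.39, 2.39, 3.01, 3.01, 3.01].

### API

Orientations are given as a rotation vector (axis times angle).
In Python, from station import manip gives the robot as it stands. The module is installed in compiled form; this text tells all that it offers.
- The arm moves only by the tool move_arm, never from a script. Its argument "increments" is a list of rows, each a list of 7 numbers: the turn, a rotation vector about the tool's x, y, z in degrees, then the shift along the tool's x, y, z in cm, then the finger opening in cm, from 0 to 9.4. In form: [[ax, ay, az, x, y, z, jaw], ...]. A call has 1 to 10 rows; each row is the pose to reach, as a shift and turn from the pose commanded when the call began, along the tool's axes at that moment; what a row does not reach only later rows make up. A row lasts 1/8 s, in which the tool goes at most 62.5 mm and 10.7 degrees, less where a joint would pass 70% of its speed; a pose out of reach is approached as far as the arm can. A call with a gripper value outside its range is refused whole. The fingers move at their own pace and stop on an object; "force" is the grip in N (left out, the last holds). Time passes only in rows, so rows that repeat a pose let the fingers close. It gives the time, the measured TCP pose, the force, the opening and the grip force at its end, in the units of the state.
- manip.sense(): the state, without advancing time (a new reading comes with each control period).
- manip.get_image(name): name is "scene" or "top" or "wrist"; returns (picture, depth): 480x640x3 uint8, blue, green, red; 480x640 float32, m along the optical axis (not along the pixel's ray), 0 where there is no reading.
- manip.calibration(name): a dict with "intrinsics" (3x3 intrinsics, pixels), "R" (3x3) and "t" (3): a world point X has camera coordinates R X + t; the wrist camera has in their place "tool_from_camera" (4x4, takes a point from camera to tool coordinates, whose origin is the TCP and whose axes are the flange's). Camera axes: x right, y down, z forward; pixel columns grow to the right and rows downward; lengths in m; the calibration is good to about 2 mm. A picture is of the moment at which its call begins: read the wrist's pose just before it. calibration takes no time and is no camera call.
- manip.finish_job(): hands the job in; it is judged then, once.
The state is a dict: "time": time; "joints": joint angles; "joint_vel": joint speeds; "joint_efforts": joint torques, N m; "tcp_pos": TCP position; "tool_rot": TCP orientation; "force": force on the tool from outside, world axes, zero at the start; "torque": the same for the moment, N m; "width": finger opening in m; "grip_force": force on a finger pad.
Only numpy, scipy, OpenCV 4.12 (cv2) and the standard library are available. Lean on these libraries where they do the work, as an engineer would, in place of code of your own. Each camera call takes 0.05 s, during which the arm holds its last target. There are 200 camera calls.

### The job

Put the gypsum pieces into dry storage: slide the white cover of the green box all the way back, lay every gypsum bar and gypsum heart from the left table flat on the floor of the box, side by side and none on top of another, and slide the cover fully shut. Then draw the damp air out by pushing the red pump head down to its stop and letting it come up again, twice. Leave everything else on the tables where it is.

Things in the scene. Friction and masses are not known exactly. Their poses are not given: they have to be found in the camera images.
- bar_a_mid (a point): blank cream gypsum bar, 34 (x) x 110 (y) x 30 (z) mm, about 0.13 kg; the point is its centre, 15 mm above its underside; its y axis runs along the bar; grasp it across the 34 mm. May be absent (None).
- bar_b_mid (a point): blank cream gypsum bar, 34 (x) x 110 (y) x 30 (z) mm, about 0.13 kg; the point is its centre, 15 mm above its underside; its y axis runs along the bar; grasp it across the 34 mm. May be absent (None).
- bar_c_mid (a point): blank cream gypsum bar, 34 (x) x 110 (y) x 30 (z) mm, about 0.13 kg; the point is its centre, 15 mm above its underside; its y axis runs along the bar; grasp it across the 34 mm. May be absent (None).
- heart_a_mid (a point): cream gypsum heart ornament, 52 (x) x 58 (y) x 16 (z) mm, about 0.06 kg; the point is its centre, 8 mm above its underside; grasp it across the 52 mm (x axis). May be absent (None).
- heart_b_mid (a point): cream gypsum heart ornament, 52 (x) x 58 (y) x 16 (z) mm, about 0.06 kg; the point is its centre, 8 mm above its underside; grasp it across the 52 mm (x axis). May be absent (None).
- box_floor (a point): long shallow green storage box fixed to the table, 162 (x) x 322 (y) mm outside, long walls and lips up to 65 mm above the table. The point is the centre of its inner floor, 6 mm above the table. Inside 150 mm (x) by 310 mm (y), 138 mm (x) between the lips, 47 mm high under the cover; open from y = -124 to +155 mm in this frame when the cover is fully back.
- cover_grip (a point): centre of the black grip ridge on the white sliding cover: 16 mm (y) x 70 mm (x) x 24 mm high, rising from the cover's top face; the centre is 12 mm above that face and 71.5 mm above the table; same axes as box_floor; with the cover shut it lies at y = +115 mm in the box_floor frame. Pinch it across the 16 mm.
- cover (a joint): white cover, 6 mm thick, sliding between the box's long walls, m: 0 = fully shut, 0.285 = fully slid back (towards the box's -y). It stays where it is left; sliding takes about 2 N.
- plunger_top (a point): centre of the top face of the red pump head (a disc 38 mm across) on the pump against the box's +y end, at x = 0, y = +195 mm in the box_floor frame, 90 mm above the table when up; it moves straight down 18 mm
- plunger (a joint): spring plunger of the pump, m: 0 = up, 0.018 = down at its stop. The spring needs about 3 N to start and 7.5 N at the stop, and lifts the head again when let go.
- sanding_block: brown cork sanding block, 54 x 98 x 28 mm; origin at the middle of its underside; bystander
- masking_tape: roll of masking tape lying flat, 104 mm across, 25 mm high; origin at the middle of its underside; bystander
- brush_flat: flat paint brush, 32 x 190 x 12 mm, along its y axis; origin at the middle of its underside; bystander
- carving_knife: carving knife with a turned wooden handle, 16 x 168 x 15 mm, along its y axis; origin at the middle of its underside; bystander
Things that resemble listed ones, but are neither listed nor needed, are in the scene too. What is shaped like the part that bears heart_a_mid but blue or turquoise is not meant.

How it is judged:
On the way, in this order (a step that is already met when the one before it is completed fails the run):
1. the cover is slid back (at least 265 mm) (value of joint cover above 0.265 m), for 0.2 s.
2. every piece lies on the floor of the box and the cover is shut (x of bar_a_mid in the frame of box_floor between -0.075 and 0.075 m and y of bar_a_mid in the frame of box_floor between -0.155 and 0.155 m and z of bar_a_mid in the frame of box_floor between 0 and 0.026 m and x of bar_b_mid in the frame of box_floor between -0.075 and 0.075 m and y of bar_b_mid in the frame of box_floor between -0.155 and 0.155 m and z of bar_b_mid in the frame of box_floor between 0 and 0.026 m and x of bar_c_mid in the frame of box_floor between -0.075 and 0.075 m and y of bar_c_mid in the frame of box_floor between -0.155 and 0.155 m and z of bar_c_mid in the frame of box_floor between 0 and 0.026 m and x of heart_a_mid in the frame of box_floor between -0.075 and 0.075 m and y of heart_a_mid in the frame of box_floor between -0.155 and 0.155 m and z of heart_a_mid in the frame of box_floor between 0 and 0.02 m and x of heart_b_mid in the frame of box_floor between -0.075 and 0.075 m and y of heart_b_mid in the frame of box_floor between -0.155 and 0.155 m and z of heart_b_mid in the frame of box_floor between 0 and 0.02 m and value of joint cover below 0.006 m), for 0.2 s.
3. the pump head is pushed down to its stop (value of joint plunger above 0.0155 m), for 0.05 s.
4. the pump head is up again (value of joint plunger below 0.004 m), for 0.05 s.
5. the pump head is pushed down to its stop a second time (value of joint plunger above 0.0155 m), for 0.05 s.
At the end, for the whole second after the job is handed in: every gypsum bar and heart present lies on the inner floor of the box (its centre within the inner walls; bar centres less than 26 mm and heart centres less than 20 mm above the floor), the cover is shut to within 6 mm, and the pump head is up (within 4 mm) (all of step 2 and value of joint plunger below 0.004 m); the robot touches nothing.
It fails at once if the sanding block is moved more than 50 mm (distance of sanding_block from where it was at the start of the episode above 0.05 m).
It fails at once if the masking tape is moved more than 50 mm (distance of masking_tape from where it was at the start of the episode above 0.05 m).
It fails at once if the brush flat is moved more than 50 mm (distance of brush_flat from where it was at the start of the episode above 0.05 m).
It fails at once if the carving knife is moved more than 50 mm (distance of carving_knife from where it was at the start of the episode above 0.05 m).
Of bar_a, bar_b, bar_c, heart_a, heart_b only 3 to 5 are there at a start; the rules pass over those that are not, and their reading is None.
At some moment in a run one of bar_a, bar_b, bar_c, heart_a, heart_b may be knocked a few centimetres aside while the robot is not near it.
Once in a run the grip may slacken for a moment while it holds something.
It also fails if it takes over 210 s, if anything falls off the work surface, if the arm or the gripper's body presses on something with over 40 N, if the wrist force passes 120 N, or if a joint passes its speed limit or range.

## Working session

There is one attempt and no reset: what is moved stays moved. The work goes in short steps, Python scripts to look and compute and a tool call to move; the robot and the scene stay as the last step left them, time stands still between calls to the robot, and variables do not carry over. Pictures are saved under pics/ and viewed, at most 14 in all, crops included, and the job is handed in when it is done.

Besides the shell and the picture viewer there is one more tool, called as name([rows], argument=value, ...), one row to a line, values as JSON. move_arm: Moves the arm, as the interface text tells. Its arguments: {"type":"object","properties":{"increments":{"type":"array"},"force":{"type":"number"}},"required":["increments"]}

```bash
mkdir -p pics; cat > h.py <<'E'
import numpy as np, cv2
from scipy.spatial.transform import Rotation as Ro
from station import manip
def cam(name):
    """returns img, depth, K, Rwc, origin (world from cam)"""
    s=manip.sense(); im,d=manip.get_image(name); c=manip.calibration(name); K=np.array(c["intrinsics"])
    if name=="wrist":
        T=np.array(c["tool_from_camera"]); Rt=Ro.from_rotvec(s["tool_rot"]).as_matrix()
        R=Rt@T[:3,:3]; o=Rt@T[:3,3]+np.array(s["tcp_pos"])
    else:
        R=np.array(c["R"]).T; o=-R@np.array(c["t"])
    return im,d,K,R,o
def ray(uv,z,K,R,o):
    uv=np.atleast_2d(np.asarray(uv,float)); p=np.c_[uv,np.ones(len(uv))]@np.linalg.inv(K).T@R.T
    return o+p*((z-o[2])/p[:,2])[:,None]
def save(n,im): cv2.imwrite(f"pics/{n}.png",im)
E
python3 - <<'E'
from h import *
s=manip.sense(); print(s)
for n in("scene","top"):
    im,d,K,R,o=cam(n); save(n,im); np.savez(n,im=im,d=d,K=K,R=R,o=o); print(n,o,R[:,2],K[0,0])
E
```

```text
{'time': 0.0, 'joints': array([-1.35350271,  0.42671756,  0.0738462 ,  1.60660962, -0.03408063,
        1.11084086, -0.06712511]), 'joint_vel': array([-0.00054278, -0.00039128,  0.00019536,  0.0012463 ,  0.00142443,
        0.00010568, -0.00084039]), 'joint_efforts': array([-8.61882345e-04, -9.35804772e+01,  3.66661325e+00, -4.54213393e+01,
       -4.87642188e-02,  1.98014919e-02,  1.28049232e-04]), 'tcp_pos': array([0.24194526, 0.62967571, 0.21578398]), 'tool_rot': array([-5.72977840e-01, -3.08876705e+00,  2.05758572e-03]), 'force': array([-0.36332655,  0.58071356,  0.06552922]), 'torque': array([-0.00846589, -0.02763638,  0.03299225]), 'grip_force': 0.0, 'width': 0.0939341901745085}
scene [-0.05763756 -0.2481723   0.93292208] [ 0.53437977  0.25584511 -0.8055939 ] 473.4862370182581
top [0.40951602 0.05109094 1.44266487] [ 0.0743035  -0.0207887  -0.99701897] 502.9421287007383
```

View pics/top.png

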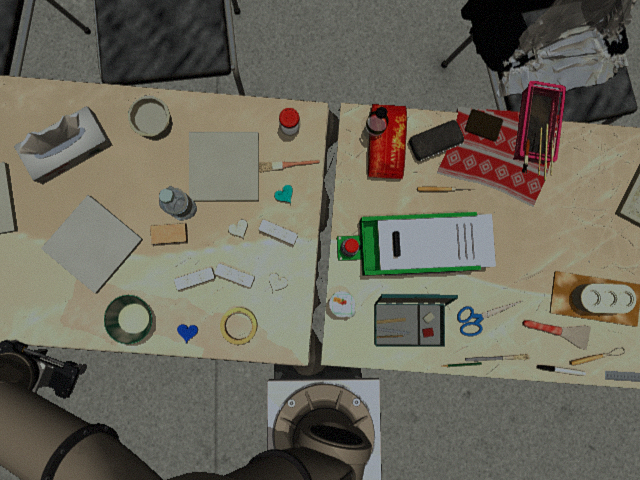

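View pics/scene.png

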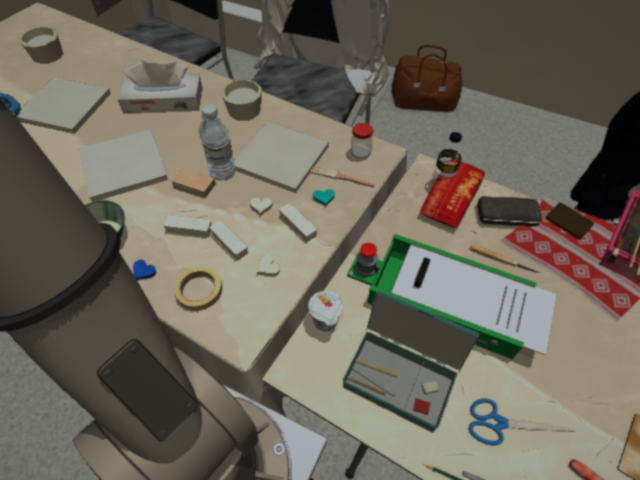

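The top view shows three bars at about (195,278), (234,275) and (278,232). There are cream hearts at (238,228) and (277,283). Possible confusions are the blue heart (187,332), the turquoise heart (284,194), the tape (239,326) and the cork block (169,234); I leave all of these alone. The box is at (425,243) with the cover partly back and its grip at (396,243). The red pump head is at (350,246), not to be confused with the red jar lid (288,115).

```bash
python3 - <<'E'
from h import *
z=np.load("top.npz"); im,K,R,o=z["im"],z["K"],z["R"],z["o"]
hsv=cv2.cvtColor(im,cv2.COLOR_BGR2HSV)
save("crop",cv2.resize(im[170:350,160:500],None,fx=2.35,fy=2.35,interpolation=cv2.INTER_CUBIC))
m=((hsv[...,1]<50)&(hsv[...,2]>185)).astype(np.uint8)*255
m=cv2.morphologyEx(m,cv2.MORPH_OPEN,np.ones((2,2)))
for c in cv2.findContours(m,0,2)[0]:
    a=cv2.contourArea(c); r=cv2.minAreaRect(c)
    if a>60 and 150<r[0][1]<340 and 150<r[0][0]<520:
        zz=.03 if r[0][0]<320 else .06
        b=ray(cv2.boxPoints(r),zz,K,R,o); print(np.round(r[0]),a,b.mean(0).round(3),np.round([np.linalg.norm(b[1]-b[0]),np.linalg.norm(b[2]-b[1])],3),"dirs deg",np.degrees(np.arctan2(*(b[1]-b[0])[1::-1])).round(1))
def comp(lo,hi,box,zz,n):
    x0,y0,x1,y1=box; m=cv2.inRange(hsv[y0:y1,x0:x1],lo,hi); cs=cv2.findContours(m,0,2)[0]; c=max(cs,key=cv2.contourArea)+[x0,y0]; r=cv2.minAreaRect(c)
    b=ray(cv2.boxPoints(r),zz,K,R,o); print(n,r[0],b.mean(0).round(3),np.round(b[:,:2],3).tolist())
comp((50,80,40),(80,255,255),(355,205,500,285),.065,"box")
comp((0,0,0),(180,255,60),(385,225,407,265),.0835,"grip")
comp((0,120,80),(10,255,255),(335,232,362,258),.09,"pump")
E
```

```text
box (420.42822265625, 242.95681762695312) [ 0.531 -0.271  0.065] [[0.605, -0.106], [0.618, -0.432], [0.455, -0.434], [0.443, -0.111]]
grip (395.939697265625, 243.53501892089844) [ 0.528 -0.199  0.083] [[0.561, -0.189], [0.562, -0.207], [0.494, -0.21], [0.493, -0.191]]
pump (351.5, 245.5) [ 0.523 -0.077  0.09 ] [[0.54, -0.06], [0.54, -0.095], [0.505, -0.095], [0.505, -0.06]]
```

View pics/crop.png

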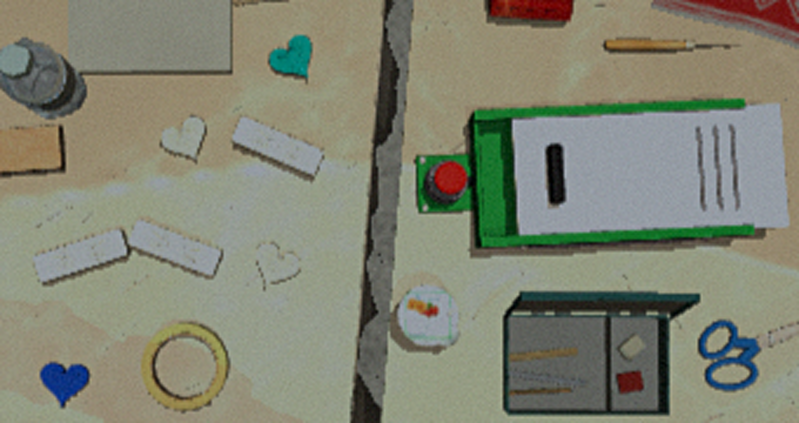

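```bash
cat >> h.py <<'E'
def down(yaw):
    y=np.array([np.cos(yaw),np.sin(yaw),0]); z=np.array([0,0,-1.]); return np.c_[np.cross(y,z),y,z]
def plan(wps):
    """world (x,y,z,yaw_deg of tool y or None) -> rows [turn deg, shift cm] from the present pose, tool held vertical"""
    s=manip.sense(); R0=Ro.from_rotvec(s["tool_rot"]).as_matrix(); p0=np.array(s["tcp_pos"])
    y0=np.degrees(np.arctan2(R0[1,1],R0[0,1])); print("t",round(s["time"],2),"tcp",p0.round(4),"yaw",y0.round(1),"j7",s["joints"][6].round(2),"w",round(s["width"],4))
    for x,y,z,yaw in wps:
        yw=y0 if yaw is None else y0+((yaw-y0+90)%180-90)
        t=Ro.from_matrix(R0.T@down(np.radians(yw))).as_rotvec(degrees=True); d=R0.T@(np.array([x,y,z])-p0)*100
        print(t.round(1).tolist(),d.round(2).tolist())
E
python3 - <<'E'
from h import *
plan([(.55,.3,.22,None),(.528,-.199,.2,92.1),(.528,-.199,.13,92.1)])
E
```

```text
t 0.1 tcp [0.242  0.6298 0.2159] yaw 69.0 j7 -0.07 w 0.0938
[-0.1, 0.0, 0.0] [-40.58, -19.73, -0.39]
[-0.1, -0.0, -23.1] [-56.43, -67.1, 1.66]
[-0.1, -0.0, -23.1] [-56.43, -67.09, 8.66]
```

move_arm([
  [0,0,0,-12,-6,-4,9.4],
  [0,0,0,-24,-12,-4,9.4],
  [0,0,0,-38,-20,-4,9.4],
  [0,0,0,-40.5,-20,-4,9.4],
  [0,0,0,-40.5,-20,-4,9.4],
  [0,0,-10,-46,-35,-2,9.4],
  [0,0,-10,-46,-35,-2,9.4],
  [0,0,-20,-52,-50,0,9.4],
  [0,0,-20,-52,-50,0,9.4],
  [0,0,-23,-56,-60,0,9.4],
])

```text
time: 1.35
tcp_pos: [0.5219, 0.1007, 0.2294]
tool_rot: [0.056, -3.141, 0.0]
force: [1.5, -0.8, -0.1]
width: 0.0942
grip_force: 0.0
```

```bash
python3 - <<'E'
from h import *
im,d,K,R,o=cam("wrist"); save("w1",im); np.savez("w1",im=im,d=d,K=K,R=R,o=o)
plan([(.528,-.199,.2,92.1),(.528,-.199,.13,92.1)])
E
```

```text
t 1.4 tcp [0.5223 0.092  0.2293] yaw 91.8 j7 1.37 w 0.0939
[-0.2, -0.0, -0.3] [0.35, -29.09, 3.01]
[-0.2, -0.0, -0.3] [0.35, -29.07, 10.01]
```

View pics/w1.png

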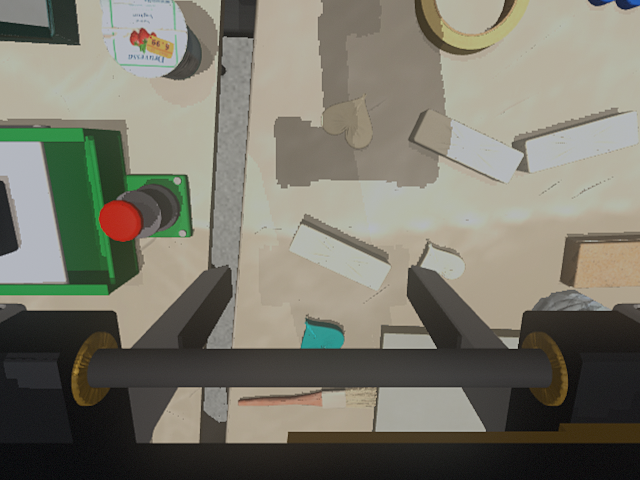

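Wrist view from above the left table: bars at (340,255), (468,145) and (580,140), hearts at (350,122) and (440,260), pump head at (120,220). On to the cover grip.

move_arm([
  [0,0,0,0,-6,1,9.4],
  [0,0,0,0,-12,2,9.4],
  [0,0,0,0,-18,3,9.4],
  [0,0,0,0,-24,4,9.4],
  [0,0,0,0,-28,6,9.4],
  [0,0,0,0,-28,8,9.4],
  [0,0,0,0,-28,8,9.4],
  [0,0,0,0,-28,8,9.4],
])

```text
time: 2.4
tcp_pos: [0.532, -0.1766, 0.1503]
tool_rot: [-0.056, 3.141, 0.0]
force: [-0.2, -0.1, 0.5]
width: 0.0943
grip_force: 0.0
```

```bash
python3 - <<'E'
from h import *
im,d,K,R,o=cam("wrist"); save("w2",im)
hsv=cv2.cvtColor(im,cv2.COLOR_BGR2HSV)
print("o",o.round(3))
m=cv2.inRange(hsv,(0,0,0),(180,120,70)); m[330:]=0
for c in cv2.findContours(m,0,2)[0]:
    if cv2.contourArea(c)>500:
        r=cv2.minAreaRect(c); b=ray(cv2.boxPoints(r),.0835,K,R,o); print(np.round(r[0]),b.mean(0).round(4),b[:,:2].round(3).tolist())
plan([(.528,-.199,.074,92.1)])
E
```

```text
o [ 0.461 -0.179  0.319]
[580. 319.] [0.5765 0.014  0.0835] [[0.586, -0.027], [0.57, -0.03], [0.567, 0.055], [0.583, 0.059]]
[ 59. 319.] [ 0.5906 -0.364   0.0835] [[0.6, -0.408], [0.584, -0.405], [0.581, -0.32], [0.597, -0.322]]
[214. 307.] [ 0.5775 -0.2518  0.0835] [[0.595, -0.275], [0.549, -0.242], [0.559, -0.229], [0.607, -0.261]]
[424. 305.] [ 0.57   -0.0997  0.0835] [[0.552, -0.125], [0.54, -0.112], [0.588, -0.074], [0.6, -0.088]]
[423. 213.] [ 0.5033 -0.1081  0.0835] [[0.512, -0.127], [0.483, -0.107], [0.495, -0.09], [0.524, -0.109]]
[283. 239.] [ 0.5256 -0.202   0.0835] [[0.491, -0.211], [0.49, -0.195], [0.56, -0.193], [0.561, -0.209]]
[375. 231.] [ 0.5202 -0.1393  0.0835] [[0.584, -0.153], [0.457, -0.157], [0.456, -0.128], [0.584, -0.119]]
[250.   8.] [ 0.3849 -0.2234  0.0835] [[0.383, -0.299], [0.378, -0.148], [0.387, -0.147], [0.392, -0.3]]
t 2.45 tcp [ 0.5321 -0.1765  0.1505] yaw 92.0 j7 1.98 w 0.0941
[0.0, 0.0, -0.1] [0.5, -2.23, 7.65]
```

View pics/w2.png

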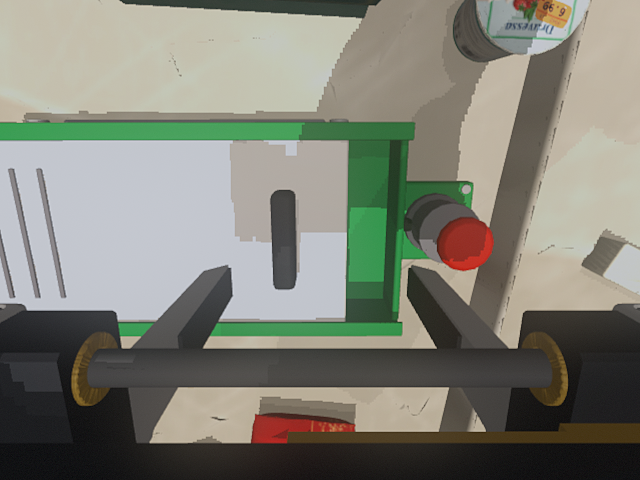

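The grip ridge is at (283,239), which is (0.526,-0.202). I'll lower onto it, pinch and slide.

move_arm([
  [0,0,0,0.6,-2.5,0,9.4],
  [0,0,0,0.6,-2.5,3,6],
  [0,0,0,0.6,-2.5,6,5],
  [0,0,0,0.6,-2.5,7.6,4],
  [0,0,0,0.6,-2.5,7.6,3],
  [0,0,0,0.6,-2.5,7.6,0.5],
  [0,0,0,0.6,-2.5,7.6,0.5],
  [0,0,0,0.6,-2.5,7.6,0.5],
  [0,0,0,0.6,-2.5,7.6,0.5],
], force=20)

```text
time: 3.58
tcp_pos: [0.5266, -0.2023, 0.074]
tool_rot: [-0.054, 3.141, -0.0]
force: [0.2, -0.3, 0.9]
width: 0.0173
grip_force: 0.0
```

move_arm([
  [0,0,0,0,-2,0,0.5],
  [0,0,0,0,-5,0,0.5],
  [0,0,0,0,-8,0,0.5],
  [0,0,0,0,-11,0,0.5],
  [0,0,0,0,-14,0,0.5],
  [0,0,0,0,-17,0,0.5],
  [0,0,0,0,-20,0,0.5],
  [0,0,0,0,-22.5,0,0.5],
  [0,0,0,0,-23.5,0,0.5],
  [0,0,0,0,-23.5,0,0.5],
])

```text
time: 4.82
tcp_pos: [0.5346, -0.4383, 0.0738]
tool_rot: [-0.053, 3.141, -0.002]
force: [1.6, -1.7, 1.4]
width: 0.0158
grip_force: 2.0
```

move_arm([
  [0,0,0,0,-0.2,0,0.5],
  [0,0,0,0,-0.4,0,0.5],
  [0,0,0,0,-0.4,0,0.5],
])

```text
time: 5.2
tcp_pos: [0.5347, -0.4408, 0.0738]
tool_rot: [0.055, -3.141, -0.0]
force: [-0.1, 2.0, 5.0]
width: 0.0158
grip_force: 20.0
```

move_arm([
  [0,0,0,0,0,0,4],
  [0,0,0,0,0,0,6],
  [0,0,0,0,0,-4,9.4],
  [0,0,0,0,0,-9,9.4],
  [0,0,0,0,0,-14,9.4],
  [0,0,0,0,6,-15,9.4],
  [0,0,0,0,12,-15,9.4],
  [0,0,0,0,18,-15,9.4],
  [0,0,0,0,24,-15,9.4],
  [0,0,0,0,30,-15,9.4],
])

```text
time: 6.45
tcp_pos: [0.524, -0.1394, 0.2238]
tool_rot: [-0.054, 3.141, -0.0]
force: [0.8, 0.6, 0.7]
width: 0.0941
grip_force: 0.0
```

```bash
python3 - <<'E'
from h import *
plan([(.5,.12,.2,92),(.5,.22,.2,92)])
im,d,K,R,o=cam("top"); save("top2",im[190:300,320:560])
hsv=cv2.cvtColor(im,cv2.COLOR_BGR2HSV)
m=cv2.inRange(hsv,(0,0,0),(180,255,60))[225:265,430:500]
E
```

```text
t 6.45 tcp [ 0.524  -0.1394  0.2238] yaw 92.0 j7 1.84 w 0.0941
[-0.0, 0.0, -0.0] [1.51, 26.01, 2.38]
[-0.0, 0.0, -0.0] [1.16, 36.0, 2.38]
```

move_arm([
  [0,0,0,0,6,0,9.4],
  [0,0,0,0,12,0,9.4],
  [0,0,0,0,18,0,9.4],
  [0,0,0,0,24,0,9.4],
  [0,0,0,0,30,0,9.4],
  [0,0,0,0,34,0,9.4],
  [0,0,0,0,34,0,9.4],
  [0,0,0,0,34,0,9.4],
])

```text
time: 7.5
tcp_pos: [0.5127, 0.1976, 0.2236]
tool_rot: [0.054, -3.141, 0.001]
force: [0.1, -1.9, 0.0]
width: 0.0937
grip_force: 0.0
```

```bash
cat >> h.py <<'E'
def pieces():
    """objects on the table from wrist depth: height map over the table, components -> footprint rect"""
    im,d,K,R,o=cam("wrist"); v,u=np.mgrid[:480,:640]
    P=(np.c_[u.ravel(),v.ravel(),np.ones(u.size)]@np.linalg.inv(K).T*d.reshape(-1,1))@R.T+o
    Z=P[:,2].reshape(480,640); m=((d>0)&(Z>.009)&(Z<.045)).astype(np.uint8); m[325:]=0
    hs=cv2.cvtColor(im,cv2.COLOR_BGR2HSV); n,L,st,_=cv2.connectedComponentsWithStats(m,connectivity=4)
    for i in range(1,n):
        if st[i,4]<400: continue
        k=L==i; h=np.percentile(Z[k],90); k&=Z>h-.006; q=P[k.ravel()][:,:2]
        r=cv2.minAreaRect((q*1000).astype(np.float32)); b=cv2.boxPoints(r)/1000
        e=[b[1]-b[0],b[2]-b[1]]; e.sort(key=np.linalg.norm); 
        print("px",st[i,:2]+st[i,2:4]//2,"c",(np.array(r[0])/1000).round(4),"mean",q.mean(0).round(4),"h",h.round(4),"size",[round(float(np.linalg.norm(x)),3) for x in e],"short-axis deg",round(float(np.degrees(np.arctan2(e[0][1],e[0][0])))%180,1),"hsv",np.median(hs[k],0))
    return im,d,K,R,o
E
python3 - <<'E'
from h import *
plan([])
im,*_=pieces(); save("w3",im)
E
```

```text
t 7.5 tcp [0.5127 0.1976 0.2236] yaw 92.0 j7 1.16 w 0.0937
px [371  29] c [0.3344 0.238 ] mean [0.3373 0.2369] h 0.0264 size [0.046, 0.1] short-axis deg 2.5 hsv [ 21. 105. 134.]
px [523   6] c [0.3077 0.3809] mean [0.3071 0.3825] h 0.0177 size [0.009, 0.053] short-axis deg 1.0 hsv [109. 193. 168.]
px [632  44] c [0.342  0.4771] mean [0.3428 0.4764] h 0.0406 size [0.009, 0.046] short-axis deg 103.8 hsv [47. 41. 48.]
px [79 54] c [ 0.372  -0.0315] mean [ 0.3728 -0.0271] h 0.0417 size [0.019, 0.054] short-axis deg 72.5 hsv [30. 25. 71.]
px [252 127] c [0.4306 0.1249] mean [0.4274 0.1278] h 0.018 size [0.05, 0.052] short-axis deg 105.8 hsv [ 34.  26. 179.]
px [430 152] c [0.4459 0.3041] mean [0.4429 0.3037] h 0.0318 size [0.071, 0.224] short-axis deg 1.8 hsv [ 21.  43. 152.]
px [ 52 190] c [ 0.4988 -0.0965] mean [ 0.497  -0.0935] h 0.0382 size [0.042, 0.107] short-axis deg 129.9 hsv [ 53. 102.  50.]
px [618 260] c [0.5595 0.5315] mean [0.5528 0.5338] h 0.0238 size [0.039, 0.083] short-axis deg 104.1 hsv [ 25.   9. 165.]
px [250 262] c [0.5687 0.1246] mean [0.5676 0.1248] h 0.032 size [0.035, 0.11] short-axis deg 156.6 hsv [ 43.  10. 179.]
px [533 268] c [0.5662 0.434 ] mean [0.5652 0.4328] h 0.0277 size [0.054, 0.099] short-axis deg 4.0 hsv [ 17.  78. 176.]
px [ 33 269] c [ 0.5806 -0.1099] mean [ 0.5802 -0.1098] h 0.0418 size [0.004, 0.05] short-axis deg 91.7 hsv [ 53. 120.  49.]
px [356 273] c [0.5855 0.239 ] mean [0.5805 0.2378] h 0.0179 size [0.05, 0.051] short-axis deg 159.3 hsv [ 34.  26. 178.]
px [492 307] c [0.6084 0.3903] mean [0.608 0.391] h 0.0433 size [0.007, 0.038] short-axis deg 10.0 hsv [ 50.   8. 128.]
```

View pics/w3.png

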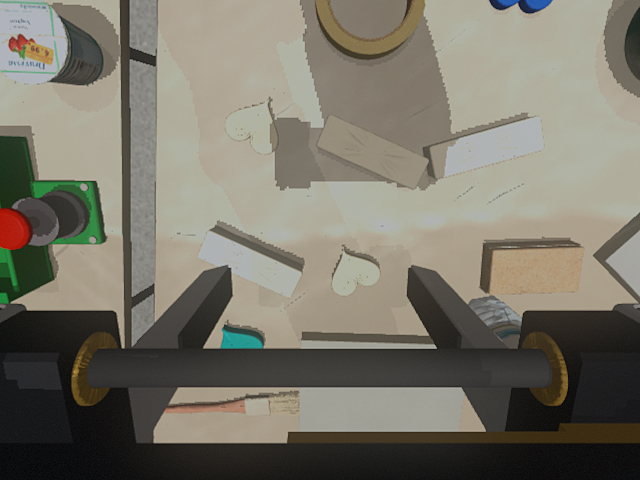

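Wrist view: bar 3 at (250,262), heart 1 at (356,273), heart 2 at (252,127). Bars 1 and 2 touch, at (485,147) and (373,150). I start with bar 3, which stands free.

```bash
sed -i 's/yw=y0 if yaw is None else .*/yw=y0 if yaw is None else y0+(yaw-y0+180)%360-180/' h.py; python3 - <<'E'
from h import *
plan([(.5687,.1246,.12,-23.4),(.5687,.1246,.016,-23.4)])
E
```

```text
t 7.55 tcp [0.5128 0.1972 0.2237] yaw 91.9 j7 1.16 w 0.0936
[-0.0, 0.0, 115.3] [-5.34, -7.43, 10.37]
[-0.0, 0.0, 115.3] [-5.35, -7.43, 20.77]
```

move_arm([
  [0,0,12,-1,-1,1,9.4],
  [0,0,24,-2,-2,2,9.4],
  [0,0,36,-3,-3,3,9.4],
  [0,0,48,-4,-4,4,9.4],
  [0,0,60,-5,-5,5,8],
  [0,0,72,-5.3,-6,6,7],
  [0,0,84,-5.3,-7,7,6.5],
  [0,0,96,-5.3,-7.4,8,6],
  [0,0,108,-5.3,-7.4,9,6],
  [0,0,115.3,-5.3,-7.4,10,6],
], force=25)

```text
time: 8.8
tcp_pos: [0.5683, 0.1246, 0.1237]
tool_rot: [2.508, 1.892, 0.0]
force: [0.6, -0.4, -0.6]
width: 0.0598
grip_force: 0.0
```

```bash
python3 - <<'E'
from h import *
pieces()
plan([(.5687,.1246,.12,-23.4),(.5687,.1246,.016,-23.4)])
E
```

```text
px [ 86 101] c [0.4495 0.2601] mean [0.45   0.2625] h 0.0316 size [0.058, 0.139] short-axis deg 172.3 hsv [ 80.   8. 194.]
px [513 148] c [0.7401 0.2253] mean [0.7306 0.2161] h 0.0245 size [0.091, 0.16] short-axis deg 90.1 hsv [ 27.  14. 178.]
px [297  81] c [0.5839 0.2399] mean [0.5813 0.2373] h 0.0178 size [0.05, 0.052] short-axis deg 75.4 hsv [ 42.   9. 194.]
px [ 15 196] c [0.3458 0.2146] mean [0.348  0.2157] h 0.0257 size [0.014, 0.068] short-axis deg 151.4 hsv [ 21. 104. 126.]
px [321 237] c [0.5689 0.1238] mean [0.57   0.1266] h 0.0319 size [0.034, 0.11] short-axis deg 156.4 hsv [ 20.  44. 149.]
px [463 219] c [0.6827 0.107 ] mean [0.6786 0.1067] h 0.0179 size [0.05, 0.052] short-axis deg 166.9 hsv [ 88. 161. 161.]
px [149 278] c [0.4309 0.1241] mean [0.4289 0.1276] h 0.0178 size [0.05, 0.052] short-axis deg 105.8 hsv [ 20.  54. 143.]
t 8.85 tcp [0.5677 0.1247 0.1225] yaw -16.5 j7 -0.35 w 0.06
[-0.0, 0.1, 6.9] [0.02, 0.1, 0.25]
[-0.0, 0.1, 6.9] [0.02, 0.1, 10.65]
```

move_arm([
  [0,0,7,0,0.1,2,6],
  [0,0,7,0,0.1,5,6],
  [0,0,7,0,0.1,8,6],
  [0,0,7,0,0.1,10,6],
  [0,0,7,0,0.1,10.7,6],
  [0,0,7,0,0.1,10.7,6],
  [0,0,7,0,0.1,10.7,2],
  [0,0,7,0,0.1,10.7,2],
  [0,0,7,0,0.1,10.7,2],
  [0,0,7,0,0.1,10.7,2],
])

```text
time: 10.1
tcp_pos: [0.5693, 0.1263, 0.0172]
tool_rot: [-2.611, -1.747, -0.001]
force: [-1.4, 0.3, 6.5]
width: 0.0342
grip_force: 24.9
```

move_arm([
  [0,0,0,0,0,0,2],
  [0,0,0,0,0,-2,2],
  [0,0,0,0,0,-5,2],
  [0,0,0,0,0,-8,2],
  [0,0,0,0,0,-11,2],
  [0,0,0,0,0,-13,2],
  [0,0,0,0,0,-13,2],
])

```text
time: 10.98
tcp_pos: [0.5699, 0.1263, 0.1489]
tool_rot: [2.611, 1.746, 0.005]
force: [0.7, 0.3, -1.3]
width: 0.0337
grip_force: 24.9
```

```bash
cat >> h.py <<'E'
BC=np.array([.5284,-.2705]); BY=np.radians(92.1)
def box(x,y): return BC+x*np.array([np.sin(BY),-np.cos(BY)])+y*np.array([np.cos(BY),np.sin(BY)])
E
python3 - <<'E'
from h import *
b=box(0,-.084); print(b)
plan([(*b,.15,-87.9),(*b,.024,-87.9)])
E
```

```text
[ 0.53147807 -0.35444359]
t 10.97 tcp [0.5699 0.1263 0.1489] yaw -22.5 j7 -0.46 w 0.0337
[0.0, -0.2, 65.4] [-45.9, 14.81, -0.19]
[0.0, -0.2, 65.4] [-45.93, 14.78, 12.41]
```

move_arm([
  [0,0,6,-4.5,1.5,0,2],
  [0,0,13,-9.5,3,0,2],
  [0,0,20,-14.5,4.5,0,2],
  [0,0,27,-19.5,6,0,2],
  [0,0,34,-24.5,7.5,0,2],
  [0,0,42,-29.5,9,0,2],
  [0,0,50,-34.5,11,0,2],
  [0,0,58,-39.5,13,0,2],
  [0,0,65.4,-44,14.5,0,2],
  [0,0,65.4,-45.9,14.8,0,2],
])

```text
time: 12.22
tcp_pos: [0.5291, -0.3575, 0.1461]
tool_rot: [3.14, 0.051, -0.003]
force: [0.2, 0.8, -0.8]
width: 0.0338
grip_force: 24.9
```

```bash
python3 - <<'E'
from h import *
b=box(0,-.084)
im,d,K,R,o=cam("wrist"); save("w4",im)
plan([(*b,.15,-87.9),(*b,.0245,-87.9)])
E
```

```text
t 12.28 tcp [ 0.5283 -0.3589  0.1463] yaw -88.1 j7 -0.58 w 0.0336
[0.1, 0.1, -0.2] [0.33, -0.44, -0.37]
[0.1, 0.1, -0.2] [0.35, -0.46, 12.18]
```

View pics/w4.png

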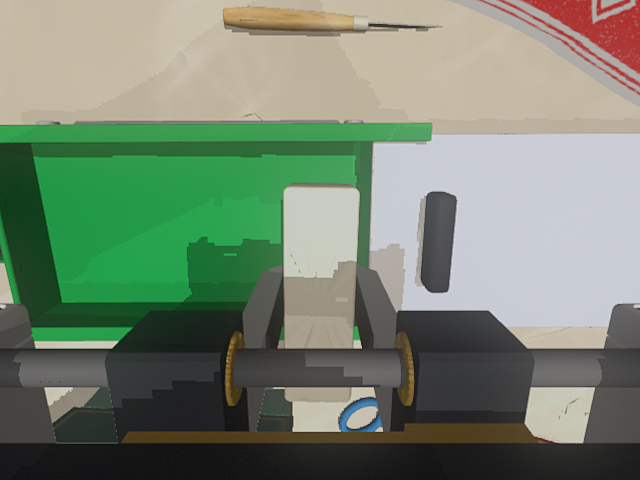

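The wrist view shows the bar held at (320,290), above the open box with the cover edge at column 372. Lowering.

move_arm([
  [0,0,0,0.3,-0.4,0,2],
  [0,0,0,0.3,-0.4,3,2],
  [0,0,0,0.3,-0.4,6,2],
  [0,0,0,0.3,-0.4,9,2],
  [0,0,0,0.3,-0.4,11,2],
  [0,0,0,0.3,-0.4,12,2],
  [0,0,0,0.3,-0.4,12.1,2],
  [0,0,0,0.3,-0.4,12.1,2],
])

```text
time: 13.28
tcp_pos: [0.5339, -0.3507, 0.0265]
tool_rot: [3.141, 0.059, 0.001]
force: [0.0, -0.3, -1.6]
width: 0.0336
grip_force: 24.9
```

move_arm([
  [0,0,0,0,0,0.25,2],
  [0,0,0,0,0,0.25,2],
  [0,0,0,0,0,0.25,4.4],
  [0,0,0,0,0,0.25,4.4],
  [0,0,0,0,0,-3,4.4],
  [0,0,0,0,0,-7,4.4],
  [0,0,0,0,0,-12,5],
  [0,0,0,0,-6,-15,6],
  [0,0,0,0,-12,-15,9.4],
  [0,0,0,0,-18,-15,9.4],
])

```text
time: 14.52
tcp_pos: [0.5267, -0.1689, 0.1762]
tool_rot: [-3.141, -0.058, -0.002]
force: [0.4, -0.0, -0.4]
width: 0.0767
grip_force: 0.0
```

```bash
python3 - <<'E'
from h import *
plan([(.51,.2,.2,-23)])
E
```

```text
t 14.53 tcp [ 0.5267 -0.1689  0.1762] yaw -87.9 j7 -0.92 w 0.0767
[0.0, -0.1, -64.9] [-0.29, -36.93, -2.37]
```

move_arm([
  [0,0,-6,0,-6,-3,9.4],
  [0,0,-13,0.5,-12,-3,9.4],
  [0,0,-20,1,-18,-3.5,9.4],
  [0,0,-27,2,-24,-4,9.4],
  [0,0,-34,3,-30,-4,9.4],
  [0,0,-41,4,-36,-4,9.4],
  [0,0,-48,5,-38,-4,9.4],
  [0,0,-56,6,-38.5,-4,9.4],
  [0,0,-64,6,-38.5,-4,9.4],
  [0,0,-64,6,-38.5,-4,9.4],
])

```text
time: 15.78
tcp_pos: [0.5723, 0.2161, 0.2158]
tool_rot: [-2.633, -1.713, -0.0]
force: [0.4, -0.2, -0.1]
width: 0.0941
grip_force: 0.0
```

```bash
python3 - <<'E'
from h import *
plan([])
im,d,K,R,o=pieces(); save("w5",im)
E
```

```text
t 15.78 tcp [0.5723 0.2161 0.2158] yaw -23.9 j7 -0.62 w 0.0941
px [226  35] c [0.5678 0.4148] mean [0.5661 0.4085] h 0.0279 size [0.052, 0.062] short-axis deg 4.0 hsv [ 17.  79. 177.]
px [437 151] c [0.7324 0.2853] mean [0.7516 0.2707] h 0.0247 size [0.212, 0.257] short-axis deg 89.8 hsv [ 27.  16. 164.]
px [149 185] c [0.4462 0.3097] mean [0.4445 0.3158] h 0.0318 size [0.071, 0.212] short-axis deg 1.9 hsv [ 20.  44. 149.]
px [ 18 177] c [0.3018 0.3755] mean [0.2984 0.3741] h 0.0176 size [0.031, 0.053] short-axis deg 143.7 hsv [110. 179. 169.]
px [322 191] c [0.5853 0.2376] mean [0.5815 0.2373] h 0.018 size [0.049, 0.051] short-axis deg 159.8 hsv [ 20.  55. 135.]
px [622 208] c [0.8572 0.0956] mean [0.8551 0.0993] h 0.0415 size [0.016, 0.053] short-axis deg 165.7 hsv [ 15.  10. 131.]
px [452 263] c [0.6804 0.1067] mean [0.6813 0.108 ] h 0.018 size [0.037, 0.056] short-axis deg 35.0 hsv [ 88. 172. 154.]
px [ 92 286] c [0.314  0.2453] mean [0.3178 0.2498] h 0.0262 size [0.078, 0.102] short-axis deg 53.2 hsv [ 20. 102. 117.]
```

View pics/w5.png

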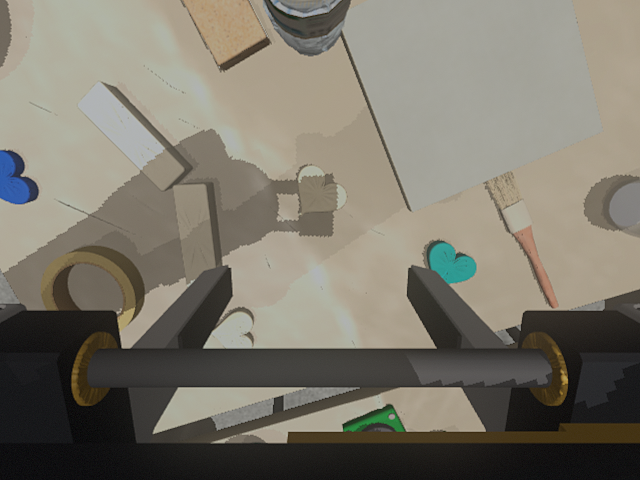

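The wrist view shows the two touching bars at (135,135) and (196,230), and heart 1 at (322,191).

```bash
cat >> h.py <<'E'
def tops(zlo,zhi,win,er=1,res=.0005):
    """top faces within a world window (x0,x1,y0,y1): orthographic map, eroded, components"""
    im,d,K,R,o=cam("wrist"); v,u=np.mgrid[:480,:640]
    P=(np.c_[u.ravel(),v.ravel(),np.ones(u.size)]@np.linalg.inv(K).T*d.reshape(-1,1))@R.T+o
    P=P[(d.ravel()>0)&(P[:,2]>zlo)&(P[:,2]<zhi)&(P[:,0]>win[0])&(P[:,0]<win[1])&(P[:,1]>win[2])&(P[:,1]<win[3])]
    g=np.zeros((int((win[3]-win[2])/res)+1,int((win[1]-win[0])/res)+1),np.uint8)
    ij=((P[:,:2]-[win[0],win[2]])/res).astype(int); g[ij[:,1],ij[:,0]]=255
    g=cv2.morphologyEx(g,cv2.MORPH_CLOSE,np.ones((7,7))); g=cv2.erode(g,np.ones((3,3)),iterations=er)
    for c in cv2.findContours(g,0,1)[0]:
        if cv2.contourArea(c)*res*res<4e-4: continue
        q=c[:,0]*res+[win[0],win[2]]; r=cv2.minAreaRect(q.astype(np.float32)*1000); b=cv2.boxPoints(r)/1000
        e=sorted([b[1]-b[0],b[2]-b[1]],key=np.linalg.norm); M=cv2.moments(c); cen=np.array([M["m10"],M["m01"]])/M["m00"]*res+[win[0],win[2]]
        w=q-cen; t=w[np.argmax(np.linalg.norm(w,axis=1))]; ta=np.arctan2(t[1],t[0])
        f=np.array([np.cos(ta),np.sin(ta)]); n=np.array([-f[1],f[0]]); wf,wn=w@f,w@n
        mid=cen+f*(wf.max()+wf.min())/2+n*(wn.max()+wn.min())/2
        print("rect c",(np.array(r[0])/1000).round(4),"size",[round(float(np.linalg.norm(x)),3) for x in e],"short deg",round(float(np.degrees(np.arctan2(e[0][1],e[0][0])))%180,1),"| tip deg",np.degrees(ta).round(1),"mid",mid.round(4),"ext",np.ptp(wf).round(3),np.ptp(wn).round(3),"cen",cen.round(4))
E
python3 - <<'E'
from h import *
for e in (6,10): tops(.026,.037,(.35,.55,.2,.45),e)
tops(.012,.022,(.53,.64,.19,.29),1)
plan([])
E
```

```text
rect c [0.4392 0.3577] size [0.027, 0.104] short deg 17.9 | tip deg -76.4 mid [0.4388 0.3577] ext 0.105 0.034 cen [0.4391 0.3581]
rect c [0.4491 0.2501] size [0.027, 0.094] short deg 158.9 | tip deg -124.6 mid [0.4479 0.2507] ext 0.097 0.043 cen [0.4503 0.2538]
rect c [0.4393 0.3576] size [0.022, 0.099] short deg 17.7 | tip deg -77.5 mid [0.439  0.3577] ext 0.1 0.03 cen [0.4391 0.3581]
rect c [0.4495 0.2513] size [0.022, 0.087] short deg 158.6 | tip deg -123.4 mid [0.4485 0.2519] ext 0.089 0.036 cen [0.4505 0.254 ]
rect c [0.5851 0.2378] size [0.048, 0.049] short deg 160.6 | tip deg -151.8 mid [0.5765 0.2343] ext 0.05 0.056 cen [0.5812 0.2368]
t 15.97 tcp [0.5722 0.2162 0.2158] yaw -24.0 j7 -0.63 w 0.0939
```

```bash
python3 - <<'E'
from h import *
plan([(.439,.358,.12,17.8),(.439,.358,.016,17.8)])
E
```

```text
t 15.97 tcp [0.5722 0.2162 0.2158] yaw -24.0 j7 -0.63 w 0.0939
[-0.0, -0.0, -41.8] [7.54, -17.93, 9.58]
[-0.0, -0.0, -41.8] [7.54, -17.93, 19.98]
```

move_arm([
  [0,0,-8,1.5,-4,1,6],
  [0,0,-17,3,-8,3,6],
  [0,0,-25,4.5,-12,5,6],
  [0,0,-33,6,-16,7,6],
  [0,0,-41.8,7.5,-17.9,9,6],
  [0,0,-41.8,7.5,-17.9,9.6,6],
  [0,0,-41.8,7.5,-17.9,9.6,6],
])

```text
time: 16.85
tcp_pos: [0.4393, 0.3564, 0.1197]
tool_rot: [1.852, 2.537, -0.001]
force: [0.6, -0.7, -0.4]
width: 0.0598
grip_force: 0.0
```

```bash
python3 - <<'E'
from h import *
tops(.026,.037,(.35,.55,.2,.45),6)
plan([(.439,.358,.016,17.8)])
E
```

```text
rect c [0.4392 0.3582] size [0.027, 0.105] short deg 17.8 | tip deg -75.3 mid [0.4391 0.3583] ext 0.105 0.032 cen [0.439 0.359]
rect c [0.4597 0.2786] size [0.027, 0.036] short deg 158.7 | tip deg -138.0 mid [0.4562 0.2819] ext 0.043 0.029 cen [0.4596 0.2832]
rect c [0.4358 0.2085] size [0.021, 0.038] short deg 105.3 | tip deg 38.5 mid [0.4365 0.2097] ext 0.04 0.024 cen [0.4343 0.2093]
t 16.9 tcp [0.4397 0.3564 0.1201] yaw 17.7 j7 -0.28 w 0.0598
[0.0, 0.0, -0.1] [0.18, -0.02, 10.41]
```

move_arm([
  [0,0,0,0.2,0,3,6],
  [0,0,0,0.2,0,6,6],
  [0,0,0,0.2,0,9,6],
  [0,0,0,0.2,0,10.4,6],
  [0,0,0,0.2,0,10.4,6],
  [0,0,0,0.2,0,10.4,2],
  [0,0,0,0.2,0,10.4,2],
  [0,0,0,0.2,0,10.4,2],
  [0,0,0,0.2,0,10.4,2],
])

```text
time: 18.02
tcp_pos: [0.4385, 0.3596, 0.0164]
tool_rot: [-1.848, -2.541, -0.002]
force: [-1.4, -1.0, 7.4]
width: 0.0336
grip_force: 25.0
```

move_arm([
  [0,0,0,0,0,0,2],
  [0,0,0,0,0,-2,2],
  [0,0,0,0,0,-5,2],
  [0,0,0,0,0,-8,2],
  [0,0,0,0,0,-11,2],
  [0,0,0,0,0,-13.5,2],
  [0,0,0,0,0,-13.5,2],
])

```text
time: 18.9
tcp_pos: [0.4389, 0.3599, 0.1524]
tool_rot: [-1.848, -2.541, -0.005]
force: [-0.3, -0.2, -1.2]
width: 0.0337
grip_force: 25.0
```

```bash
python3 - <<'E'
from h import *
b=box(0,-.03); print(b)
plan([(.55,.12,.15,-35),(*b,.15,-87.9)])
E
```

```text
[ 0.52949931 -0.30047985]
t 18.9 tcp [0.4389 0.3599 0.1524] yaw 18.0 j7 -0.3 w 0.0337
[0.1, -0.2, 53.0] [-26.25, 3.18, 0.2]
[-0.0, -0.2, 105.9] [-65.62, -11.74, 0.09]
```

move_arm([
  [0,0,8,-4,0.5,0,2],
  [0,0,17,-9,1,0,2],
  [0,0,26,-14,1.6,0,2],
  [0,0,35,-20,2.4,0,2],
  [0,0,44,-25,2.6,0,2],
  [0,0,53,-30,1.5,0,2],
  [0,0,62,-36,-0.7,0,2],
  [0,0,71,-42,-3,0,2],
  [0,0,80,-48,-5,0,2],
  [0,0,89,-54,-7.4,0,2],
])

```text
time: 20.15
tcp_pos: [0.5341, -0.1729, 0.15]
tool_rot: [3.1, 0.51, -0.001]
force: [1.7, 0.5, -0.4]
width: 0.0338
grip_force: 25.0
```

```bash
python3 - <<'E'
from h import *
b=box(0,-.03)
plan([(*b,.15,-87.9),(*b,.024,-87.9)])
E
```

```text
t 20.15 tcp [ 0.5341 -0.1729  0.15  ] yaw -71.3 j7 -0.61 w 0.0338
[0.0, 0.0, 16.6] [-4.52, 11.93, 0.0]
[0.0, 0.0, 16.6] [-4.51, 11.93, 12.6]
```

move_arm([
  [0,0,6,-1.5,4,0,2],
  [0,0,12,-3,8,0,2],
  [0,0,16.6,-4.2,11,0,2],
  [0,0,16.6,-4.5,11.9,0,2],
  [0,0,16.6,-4.5,11.9,0,2],
  [0,0,16.6,-4.5,11.9,0,2],
])

```text
time: 20.9
tcp_pos: [0.531, -0.2971, 0.1504]
tool_rot: [-3.14, -0.068, 0.001]
force: [1.0, -0.3, -0.4]
width: 0.0337
grip_force: 25.0
```

```bash
python3 - <<'E'
from h import *
b=box(0,-.03)
tops(.03,.046,(.46,.6,-.4,-.12),2)
plan([(*b,.15,-87.9),(*b,.024,-87.9)])
E
```

```text
rect c [ 0.5317 -0.3514] size [0.032, 0.107] short deg 90.8 | tip deg -166.2 mid [ 0.5323 -0.3541] ext 0.111 0.048 cen [ 0.5388 -0.3522]
t 20.95 tcp [ 0.5311 -0.2971  0.1505] yaw -87.5 j7 -0.63 w 0.0338
[-0.0, 0.0, 0.4] [-0.17, 0.33, 0.05]
[-0.0, 0.0, 0.4] [-0.17, 0.34, 12.65]
```

move_arm([
  [0,0,0.4,-0.1,0.1,0,2],
  [0,0,0.4,-0.1,0.1,3,2],
  [0,0,0.4,-0.1,0.1,6,2],
  [0,0,0.4,-0.1,0.1,9,2],
  [0,0,0.4,-0.1,0.1,11,2],
  [0,0,0.4,-0.1,0.1,12.3,2],
  [0,0,0.4,-0.1,0.1,12.6,2],
  [0,0,0.4,-0.1,0.1,12.6,2],
])

```text
time: 21.95
tcp_pos: [0.5301, -0.2997, 0.0252]
tool_rot: [3.141, 0.053, 0.001]
force: [0.3, 0.0, -1.7]
width: 0.0336
grip_force: 25.0
```

move_arm([
  [0,0,0,0,0,0,4.2],
  [0,0,0,0,0,0,4.2],
  [0,0,0,0,0,-3,4.2],
  [0,0,0,0,0,-7,4.2],
  [0,0,0,0,0,-12,5],
  [0,0,0,0,-6,-16,6],
  [0,0,0,0,-12,-17,9.4],
  [0,0,0,0,-18,-17,9.4],
  [0,0,0,0,-24,-17,9.4],
  [0,0,0,0,-30,-17,9.4],
])

```text
time: 23.2
tcp_pos: [0.5193, 0.0025, 0.1951]
tool_rot: [-3.14, -0.053, -0.001]
force: [0.9, 0.4, -0.1]
width: 0.0932
grip_force: 0.0
```

```bash
python3 - <<'E'
from h import *
plan([(.45,.18,.22,-21.3)])
E
```

```text
t 23.2 tcp [0.5193 0.0025 0.1951] yaw -88.0 j7 -1.23 w 0.0932
[-0.0, -0.1, -66.7] [-6.32, -17.98, -2.47]
```

move_arm([
  [0,0,-9,-1,-4,0,9.4],
  [0,0,-18,-2,-8,-1,9.4],
  [0,0,-27,-3,-12,-2,9.4],
  [0,0,-36,-4,-15,-2.5,9.4],
  [0,0,-45,-5,-18,-2.5,9.4],
  [0,0,-54,-6.3,-18,-2.5,9.4],
  [0,0,-63,-6.3,-18,-2.5,9.4],
  [0,0,-66.7,-6.3,-18,-2.5,9.4],
  [0,0,-66.7,-6.3,-18,-2.5,9.4],
])

```text
time: 24.32
tcp_pos: [0.4505, 0.1779, 0.2199]
tool_rot: [-2.595, -1.77, -0.001]
force: [-0.1, 0.6, -0.3]
width: 0.094
grip_force: 0.0
```

```bash
python3 - <<'E'
from h import *
tops(.026,.037,(.35,.55,.16,.4),2)
tops(.012,.022,(.53,.66,.17,.31),0)
tops(.012,.022,(.36,.50,.08,.2),0)
plan([(.449,.251,.12,-21.3)])
E
```

```text
rect c [0.4473 0.2469] size [0.032, 0.107] short deg 158.9 | tip deg -126.5 mid [0.4472 0.2466] ext 0.11 0.057 cen [0.4474 0.2469]
rect c [0.5842 0.2394] size [0.05, 0.051] short deg 74.3 | tip deg -152.9 mid [0.5759 0.2343] ext 0.052 0.057 cen [0.5808 0.2367]
rect c [0.4313 0.1264] size [0.051, 0.052] short deg 22.5 | tip deg 153.6 mid [0.4223 0.1295] ext 0.052 0.056 cen [0.4274 0.1269]
t 24.48 tcp [0.4505 0.178  0.2198] yaw -21.4 j7 -0.71 w 0.0939
[-0.0, -0.0, -0.1] [6.74, -2.81, 9.98]
```

move_arm([
  [0,0,0,3,-1.5,3,6],
  [0,0,0,6,-2.5,8,6],
  [0,0,0,6.3,-2.8,13,6],
  [0,0,0,6.3,-2.8,18,6],
  [0,0,0,6.3,-2.8,20.4,6],
  [0,0,0,6.3,-2.8,20.4,6],
  [0,0,0,6.3,-2.8,20.4,2],
  [0,0,0,6.3,-2.8,20.4,2],
  [0,0,0,6.3,-2.8,20.4,2],
  [0,0,0,6.3,-2.8,20.4,2],
])

```text
time: 25.72
tcp_pos: [0.4476, 0.2475, 0.0165]
tool_rot: [-2.594, -1.771, -0.002]
force: [-2.5, 0.4, 11.1]
width: 0.0338
grip_force: 25.0
```

move_arm([
  [0,0,0,0,0,0,2],
  [0,0,0,0,0,-2,2],
  [0,0,0,0,0,-5,2],
  [0,0,0,0,0,-8,2],
  [0,0,0,0,0,-11,2],
  [0,0,0,0,0,-13.5,2],
  [0,0,0,0,0,-13.5,2],
])

```text
time: 26.6
tcp_pos: [0.4479, 0.2477, 0.1522]
tool_rot: [-2.593, -1.771, -0.004]
force: [-0.8, -0.6, -1.2]
width: 0.0336
grip_force: 25.0
```

```bash
python3 - <<'E'
from h import *
b=box(0,.0265); print(b)
plan([(.55,.05,.15,-50),(*b,.15,-87.9)])
E
```

```text
[ 0.52742894 -0.2440178 ]
t 26.6 tcp [0.4479 0.2477 0.1522] yaw -21.3 j7 -0.66 w 0.0336
[-0.0, -0.2, 28.7] [-14.71, 16.7, 0.18]
[-0.1, -0.2, 66.6] [-42.92, 25.29, 0.1]
```

move_arm([
  [0,0,7,-3.5,4,0,2],
  [0,0,14,-7,8,0,2],
  [0,0,21,-11,12.5,0,2],
  [0,0,28,-15,16.5,0,2],
  [0,0,36,-20.5,18.5,0,2],
  [0,0,44,-26,20.3,0,2],
  [0,0,52,-31.5,22,0,2],
  [0,0,60,-37,23.5,0,2],
  [0,0,66.6,-41.5,25,0,2],
  [0,0,66.6,-42.9,25.3,0,2],
])

```text
time: 27.85
tcp_pos: [0.5255, -0.2477, 0.1499]
tool_rot: [3.14, 0.048, -0.002]
force: [0.9, 0.2, -1.8]
width: 0.0338
grip_force: 25.0
```

```bash
python3 - <<'E'
from h import *
b=box(0,.0265)
tops(.03,.046,(.46,.6,-.4,-.12),2)
plan([(*b,.15,-87.9),(*b,.024,-87.9)])
E
```

```text
rect c [ 0.5304 -0.301 ] size [0.032, 0.107] short deg 91.8 | tip deg -164.1 mid [ 0.5306 -0.3031] ext 0.11 0.05 cen [ 0.5357 -0.3014]
rect c [ 0.5313 -0.3514] size [0.032, 0.108] short deg 91.0 | tip deg 14.9 mid [ 0.5315 -0.351 ] ext 0.111 0.055 cen [ 0.5315 -0.3512]
t 27.9 tcp [ 0.5253 -0.248   0.1501] yaw -88.1 j7 -0.63 w 0.0339
[0.1, 0.1, -0.2] [0.22, -0.39, 0.01]
[0.1, 0.1, -0.2] [0.24, -0.4, 12.61]
```

move_arm([
  [0,0,0,0.2,-0.2,0,2],
  [0,0,0,0.2,-0.2,3,2],
  [0,0,0,0.2,-0.2,6,2],
  [0,0,0,0.2,-0.2,9,2],
  [0,0,0,0.2,-0.2,11,2],
  [0,0,0,0.2,-0.2,12.3,2],
  [0,0,0,0.2,-0.2,12.6,2],
  [0,0,0,0.2,-0.2,12.6,2],
])

```text
time: 28.9
tcp_pos: [0.529, -0.2427, 0.0252]
tool_rot: [3.141, 0.056, 0.001]
force: [0.3, -0.3, -0.4]
width: 0.0335
grip_force: 25.0
```

move_arm([
  [0,0,0,0,0,0,4.2],
  [0,0,0,0,0,0,4.2],
  [0,0,0,0,0,-3,4.2],
  [0,0,0,0,0,-7,4.2],
  [0,0,0,0,0,-12,5],
  [0,0,0,0,-6,-16,6],
  [0,0,0,0,-12,-17,9.4],
  [0,0,0,0,-18,-17,9.4],
  [0,0,0,0,-24,-17,9.4],
  [0,0,0,0,-27,-17,9.4],
])

```text
time: 30.15
tcp_pos: [0.5188, 0.0306, 0.1948]
tool_rot: [-3.14, -0.061, -0.0]
force: [0.3, -0.3, 0.2]
width: 0.0933
grip_force: 0.0
```

```bash
python3 - <<'E'
from h import *
plan([(.48,.1,.2,-40)])
E
```

```text
t 30.15 tcp [0.5188 0.0306 0.1948] yaw -87.8 j7 -1.15 w 0.0933
[-0.0, -0.0, -47.8] [-3.6, -7.09, -0.51]
```

move_arm([
  [0,0,-9,-1,-2,-1,9.4],
  [0,0,-18,-2,-4,-1.5,9.4],
  [0,0,-27,-3,-5,-1.5,9.4],
  [0,0,-36,-3,-5,-1.5,9.4],
  [0,0,-45,-3,-5,-1.5,9.4],
  [0,0,-52,-3,-5,-1.5,9.4],
  [0,0,-52,-3,-5,-1.5,9.4],
  [0,0,-52,-3,-5,-1.5,9.4],
])

```text
time: 31.15
tcp_pos: [0.4873, 0.076, 0.2098]
tool_rot: [-2.801, -1.423, -0.0]
force: [-0.4, 0.7, 0.5]
width: 0.0941
grip_force: 0.0
```

```bash
python3 - <<'E'
from h import *
plan([])
im,d,K,R,o=pieces()
def pix(p): c=R.T@(np.array(p)-o); q=K@c; return (q[:2]/q[2]).astype(int)
out=[]
for p in((.43,.126,.016),(.583,.238,.016)):
    u,v=pix(p); print(u,v); u=max(60,min(580,u)); v=max(60,min(420,v)); out.append(cv2.resize(im[v-60:v+60,u-60:u+60],(400,400)))
save("hearts",np.hstack(out)); 
E
```

```text
t 31.15 tcp [0.4873 0.076  0.2098] yaw -36.1 j7 -0.6 w 0.0941
px [301  25] c [0.5832 0.2326] mean [0.5804 0.2322] h 0.0178 size [0.041, 0.05] short-axis deg 68.8 hsv [ 43.  10. 184.]
px [555  43] c [0.7705 0.0787] mean [0.7667 0.0855] h 0.0115 size [0.021, 0.108] short-axis deg 11.4 hsv [ 10.  95. 181.]
px [467  75] c [0.6817 0.1087] mean [0.6783 0.106 ] h 0.018 size [0.05, 0.051] short-axis deg 82.3 hsv [ 88. 186. 160.]
px [ 81 193] c [0.3063 0.2356] mean [0.3074 0.237 ] h 0.026 size [0.102, 0.103] short-axis deg 85.1 hsv [ 24.  83. 180.]
px [239 208] c [0.4302 0.1238] mean [0.428  0.1269] h 0.0179 size [0.05, 0.052] short-axis deg 104.7 hsv [ 20.  54. 136.]
px [400 305] c [ 0.5033 -0.0688] mean [ 0.505  -0.0665] h 0.0252 size [0.006, 0.029] short-axis deg 152.2 hsv [20. 23. 69.]
px [495 304] c [ 0.584  -0.1106] mean [ 0.5839 -0.1107] h 0.0417 size [0.003, 0.043] short-axis deg 91.5 hsv [52. 92. 64.]
245 208
298 11
```

View pics/hearts.png

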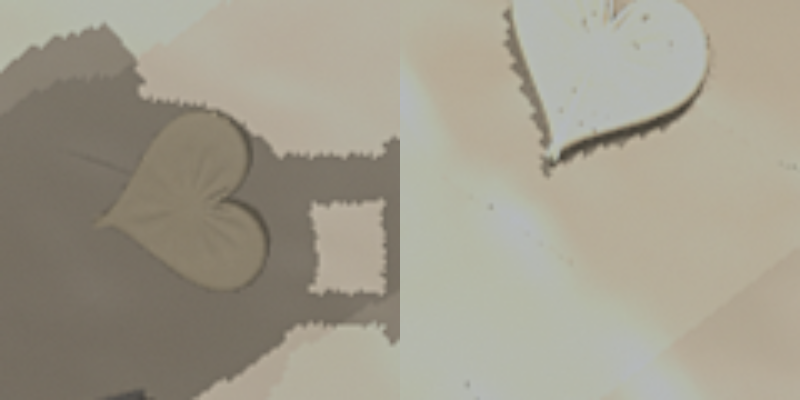

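Left crop: heart 2 has its tip at (100,220) and its notch at (212,205), so its tip points to 153°. Right crop: heart 1 has its tip at (150,165), which also agrees with the computed angle of -152°.

```bash
python3 - <<'E'
from h import *
plan([(.430,.1255,.1,63),(.430,.1255,.0145,63)])
E
```

```text
t 31.2 tcp [0.4873 0.076  0.2097] yaw -36.1 j7 -0.6 w 0.0938
[-0.0, 0.0, -99.1] [0.63, -7.55, 10.97]
[-0.0, 0.0, -99.1] [0.63, -7.55, 19.52]
```

move_arm([
  [0,0,-10,0,-1,1,9],
  [0,0,-20,0,-2,2,8],
  [0,0,-30,0.2,-4,3,7.5],
  [0,0,-40,0.4,-6,4,7.5],
  [0,0,-50,0.6,-7.5,5,7.5],
  [0,0,-60,0.6,-7.5,6,7.5],
  [0,0,-70,0.6,-7.5,7,7.5],
  [0,0,-80,0.6,-7.5,8,7.5],
  [0,0,-90,0.6,-7.5,9,7.5],
  [0,0,-99.1,0.6,-7.5,11,7.5],
])

```text
time: 32.45
tcp_pos: [0.4305, 0.1251, 0.0995]
tool_rot: [0.723, 3.057, 0.001]
force: [-0.6, -0.3, 0.4]
width: 0.0749
grip_force: 0.0
```

```bash
python3 - <<'E'
from h import *
tops(.012,.022,(.36,.50,.08,.2),0)
plan([(.430,.1255,.0145,63)])
E
```

```text
rect c [0.4312 0.1271] size [0.051, 0.052] short deg 22.0 | tip deg 156.2 mid [0.4222 0.129 ] ext 0.052 0.057 cen [0.4272 0.1274]
t 32.5 tcp [0.4292 0.1247 0.0974] yaw 63.9 j7 0.96 w 0.0748
[-0.1, -0.0, 0.9] [-0.04, 0.12, 8.29]
```

move_arm([
  [0,0,0,0,0,3,7.5],
  [0,0,0,0,0,6,7.5],
  [0,0,0,0,0,8,7.5],
  [0,0,0,0,0,8.4,7.5],
  [0,0,0,0,0,8.4,7.5],
  [0,0,0,0,0,8.4,4],
  [0,0,0,0,0,8.4,4],
  [0,0,0,0,0,8.4,4],
  [0,0,0,0,0,8.4,4],
  [0,0,0,0,0,8.4,4],
])

```text
time: 33.75
tcp_pos: [0.4304, 0.1253, 0.0162]
tool_rot: [0.729, 3.055, 0.001]
force: [-1.2, 0.0, 8.9]
width: 0.0553
grip_force: 25.0
```

move_arm([
  [0,0,0,0,0,0,4],
  [0,0,0,0,0,-2,4],
  [0,0,0,0,0,-5,4],
  [0,0,0,0,0,-8,4],
  [0,0,0,0,0,-11,4],
  [0,0,0,0,0,-13.5,4],
  [0,0,0,0,0,-13.5,4],
])

```text
time: 34.62
tcp_pos: [0.4308, 0.1256, 0.1521]
tool_rot: [0.729, 3.054, 0.005]
force: [-0.3, 0.9, -1.8]
width: 0.0555
grip_force: 25.0
```

```bash
python3 - <<'E'
from h import *
b=box(-.035,.0875); print(b)
plan([(*b,.15,92.1)])
E
```

```text
[ 0.49021718 -0.1843413 ]
t 34.62 tcp [0.4308 0.1256 0.1521] yaw 63.2 j7 0.84 w 0.0555
[0.2, 0.1, -28.9] [-19.29, -24.98, 0.14]
```

```bash
python3 - <<'E'
from h import *
b=box(-.027,.092); print(b)
plan([(*b,.15,92.1),(*b,.0235,92.1)])
E
```

```text
[ 0.49804691 -0.17955117]
t 34.62 tcp [0.4308 0.1256 0.1521] yaw 63.2 j7 0.84 w 0.0555
[0.2, 0.1, -28.9] [-19.78, -24.2, 0.14]
[0.2, 0.1, -28.9] [-19.77, -24.24, 12.79]
```

move_arm([
  [0,0,-4,-3,-3,0,4],
  [0,0,-9,-6,-7,0,4],
  [0,0,-14,-9,-11,0,4],
  [0,0,-19,-12,-15,0,4],
  [0,0,-24,-15,-19,0,4],
  [0,0,-28.9,-18,-22,0,4],
  [0,0,-28.9,-19.5,-24,0,4],
  [0,0,-28.9,-19.8,-24.2,0,4],
  [0,0,-28.9,-19.8,-24.2,0,4],
])

```text
time: 35.75
tcp_pos: [0.4971, -0.1799, 0.15]
tool_rot: [0.056, -3.14, -0.0]
force: [-0.3, -0.1, -0.1]
width: 0.0556
grip_force: 25.0
```

```bash
python3 - <<'E'
from h import *
im,d,K,R,o=cam("wrist"); save("w6",im)
b=box(-.027,.092)
tops(.03,.046,(.46,.6,-.4,-.12),2)
plan([(*b,.0235,92.1)])
E
```

```text
rect c [ 0.5125 -0.2434] size [0.032, 0.074] short deg 92.2 | tip deg -15.6 mid [ 0.5119 -0.247 ] ext 0.079 0.044 cen [ 0.5044 -0.2448]
rect c [ 0.5221 -0.3001] size [0.033, 0.091] short deg 91.5 | tip deg 20.8 mid [ 0.5225 -0.3001] ext 0.095 0.058 cen [ 0.5221 -0.3001]
rect c [ 0.5246 -0.3506] size [0.033, 0.093] short deg 90.8 | tip deg -17.6 mid [ 0.5251 -0.3504] ext 0.098 0.058 cen [ 0.5238 -0.3504]
t 35.85 tcp [ 0.4973 -0.1792  0.1503] yaw 92.1 j7 2.13 w 0.0555
[0.0, -0.0, 0.0] [-0.09, -0.04, 12.68]
```

View pics/w6.png

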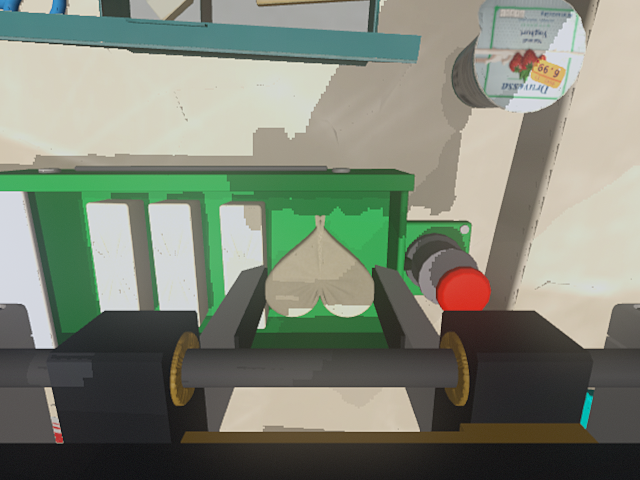

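The heart is held at (320,270) over the free end of the box, with three bars lying side by side to its left. Lowering.

move_arm([
  [0,0,0,0,0.2,0,4],
  [0,0,0,0,0.2,3,4],
  [0,0,0,0,0.2,6,4],
  [0,0,0,0,0.2,9,4],
  [0,0,0,0,0.2,11,4],
  [0,0,0,0,0.2,12.3,4],
  [0,0,0,0,0.2,12.7,4],
  [0,0,0,0,0.2,12.7,4],
])

```text
time: 36.85
tcp_pos: [0.4976, -0.1783, 0.0241]
tool_rot: [-0.056, 3.141, -0.0]
force: [0.0, 1.0, -1.2]
width: 0.0555
grip_force: 25.0
```

move_arm([
  [0,0,0,0,0,0,6.3],
  [0,0,0,0,0,0,6.3],
  [0,0,0,0,0,-3,6.3],
  [0,0,0,0,0,-7,6.3],
  [0,0,0,0,0,-12,6.5],
  [0,0,0,0,6,-16,7],
  [0,0,0,0,12,-17,9.4],
  [0,0,0,0,18,-17,9.4],
  [0,0,0,0,24,-17,9.4],
  [0,0,0,0,30,-17,9.4],
])

```text
time: 38.1
tcp_pos: [0.4863, 0.1236, 0.1944]
tool_rot: [-0.056, 3.14, 0.002]
force: [1.1, -0.7, -0.6]
width: 0.0937
grip_force: 0.0
```

```bash
python3 - <<'E'
from h import *
plan([(.575,.19,.2,117.5),(.5835,.2385,.1,117.5)])
E
```

```text
t 38.1 tcp [0.4863 0.1236 0.1944] yaw 92.1 j7 1.4 w 0.0937
[0.1, 0.1, -25.4] [-9.1, 6.32, -0.55]
[0.1, 0.1, -25.4] [-10.11, 11.12, 9.46]
```

move_arm([
  [0,0,-8,-3,3,0,7.5],
  [0,0,-16,-6,6,2,7.5],
  [0,0,-25.4,-9,9,4,7.5],
  [0,0,-25.4,-10.1,11.1,6,7.5],
  [0,0,-25.4,-10.1,11.1,8,7.5],
  [0,0,-25.4,-10.1,11.1,8,7.5],
  [0,0,-25.4,-10.1,11.1,8,7.5],
])

```text
time: 38.98
tcp_pos: [0.5837, 0.2351, 0.1146]
tool_rot: [-0.743, 3.052, 0.0]
force: [1.3, 0.5, -0.3]
width: 0.0748
grip_force: 0.0
```

```bash
python3 - <<'E'
from h import *
tops(.012,.022,(.53,.64,.17,.31),0)
plan([(.5835,.2385,.0155,117.5)])
E
```

```text
rect c [0.5841 0.2403] size [0.05, 0.052] short deg 74.7 | tip deg -153.4 mid [0.5761 0.2349] ext 0.051 0.057 cen [0.5809 0.2374]
t 39.02 tcp [0.5839 0.2354 0.1149] yaw 117.4 j7 1.84 w 0.0751
[0.0, 0.1, -0.1] [-0.1, 0.29, 9.94]
```

move_arm([
  [0,0,0,-0.1,0.3,3,7.5],
  [0,0,0,-0.1,0.3,6,7.5],
  [0,0,0,-0.1,0.3,9,7.5],
  [0,0,0,-0.1,0.3,10,7.5],
  [0,0,0,-0.1,0.3,10,7.5],
  [0,0,0,-0.1,0.3,10,4],
  [0,0,0,-0.1,0.3,10,4],
  [0,0,0,-0.1,0.3,10,4],
  [0,0,0,-0.1,0.3,10,4],
  [0,0,0,-0.1,0.3,10,4],
])

```text
time: 40.28
tcp_pos: [0.5836, 0.2394, 0.0147]
tool_rot: [-0.745, 3.051, 0.001]
force: [-1.4, -0.5, 8.0]
width: 0.0553
grip_force: 25.0
```

move_arm([
  [0,0,0,0,0,0,4],
  [0,0,0,0,0,-2,4],
  [0,0,0,0,0,-5,4],
  [0,0,0,0,0,-8,4],
  [0,0,0,0,0,-11,4],
  [0,0,0,0,0,-13.5,4],
  [0,0,0,0,0,-13.5,4],
])

```text
time: 41.15
tcp_pos: [0.5842, 0.2394, 0.1517]
tool_rot: [-0.744, 3.048, 0.002]
force: [-0.6, -0.1, -0.5]
width: 0.0551
grip_force: 25.0
```

```bash
python3 - <<'E'
from h import *
b=box(.044,.093); print(b)
plan([(*b,.15,92.1)])
E
```

```text
[ 0.56896258 -0.17595014]
t 41.15 tcp [0.5842 0.2394 0.1517] yaw 117.4 j7 1.82 w 0.0551
[0.1, 0.2, 25.3] [20.49, -36.16, 0.07]
```

move_arm([
  [0,0,3,2,-4,0,4],
  [0,0,6,5,-9,0,4],
  [0,0,10,8,-14,0,4],
  [0,0,14,11,-19,0,4],
  [0,0,18,14,-24,0,4],
  [0,0,22,17,-29,0,4],
  [0,0,25.3,19.5,-34,0,4],
  [0,0,25.3,20.5,-36.2,0,4],
  [0,0,25.3,20.5,-36.2,0,4],
  [0,0,25.3,20.5,-36.2,0,4],
])

```text
time: 42.4
tcp_pos: [0.5679, -0.1757, 0.1484]
tool_rot: [0.06, -3.14, -0.001]
force: [0.6, -0.4, -1.3]
width: 0.0552
grip_force: 25.0
```

```bash
python3 - <<'E'
from h import *
b=box(.044,.093)
tops(.014,.03,(.46,.6,-.22,-.12),0)
plan([(*b,.022,92.1)])
E
```

```text
rect c [ 0.4974 -0.1796] size [0.051, 0.051] short deg 135.0 | tip deg -178.4 mid [ 0.4881 -0.1791] ext 0.051 0.058 cen [ 0.4938 -0.1791]
t 42.45 tcp [ 0.568  -0.1753  0.1485] yaw 92.2 j7 2.14 w 0.055
[0.0, -0.0, 0.1] [-0.1, -0.07, 12.65]
```

move_arm([
  [0,0,0,0.1,0,0,4],
  [0,0,0,0.1,0,3,4],
  [0,0,0,0.1,0,6,4],
  [0,0,0,0.1,0,9,4],
  [0,0,0,0.1,0,11,4],
  [0,0,0,0.1,0,12.3,4],
  [0,0,0,0.1,0,12.6,4],
  [0,0,0,0.1,0,12.6,4],
])

```text
time: 43.45
tcp_pos: [0.5674, -0.1768, 0.0232]
tool_rot: [-0.059, 3.14, -0.0]
force: [-0.4, 0.6, 0.0]
width: 0.0556
grip_force: 25.0
```

move_arm([
  [0,0,0,0,0,0,6.3],
  [0,0,0,0,0,0,6.3],
  [0,0,0,0,0,-3,6.3],
  [0,0,0,0,0,-7,6.3],
  [0,0,0,0,0,-12,6.5],
  [0,0,0,3,-5,-15,7],
  [0,0,0,3,-10,-15,9.4],
  [0,0,0,3,-15,-15,9.4],
  [0,0,0,3,-18,-15,9.4],
])

```text
time: 44.58
tcp_pos: [0.5433, -0.3603, 0.1733]
tool_rot: [-0.056, 3.14, -0.001]
force: [-0.0, 0.7, -0.8]
width: 0.0933
grip_force: 0.0
```

```bash
python3 - <<'E'
from h import *
im,d,K,R,o=cam("wrist"); save("w7",im)
hsv=cv2.cvtColor(im,cv2.COLOR_BGR2HSV); m=cv2.inRange(hsv,(0,0,0),(180,120,70)); m[330:]=0
for c in cv2.findContours(m,0,2)[0]:
    if cv2.contourArea(c)>500:
        r=cv2.minAreaRect(c); b=ray(cv2.boxPoints(r),.0835,K,R,o); print(np.round(r[0]),b.mean(0).round(4),np.round(r[1]))
plan([(.5347,-.4405,.13,92.1),(.5347,-.4405,.074,92.1)])
E
```

```text
[579. 320.] [ 0.5994 -0.1518  0.0835] [ 19. 120.]
[ 60. 320.] [ 0.6153 -0.5656  0.0835] [ 19. 119.]
[372. 290.] [ 0.5814 -0.3172  0.0835] [178.  57.]
[215. 305.] [ 0.5986 -0.4411  0.0835] [24. 77.]
[528. 265.] [ 0.5563 -0.2001  0.0835] [ 76. 159.]
[628. 214.] [ 0.5134 -0.1346  0.0835] [57. 23.]
[498.  10.] [ 0.3839 -0.2517  0.0835] [ 20. 283.]
t 44.62 tcp [ 0.5426 -0.3635  0.1734] yaw 91.9 j7 2.44 w 0.0943
[-0.2, 0.0, -0.2] [1.05, -7.66, 4.36]
[-0.2, 0.0, -0.2] [1.05, -7.65, 9.96]
```

View pics/w7.png

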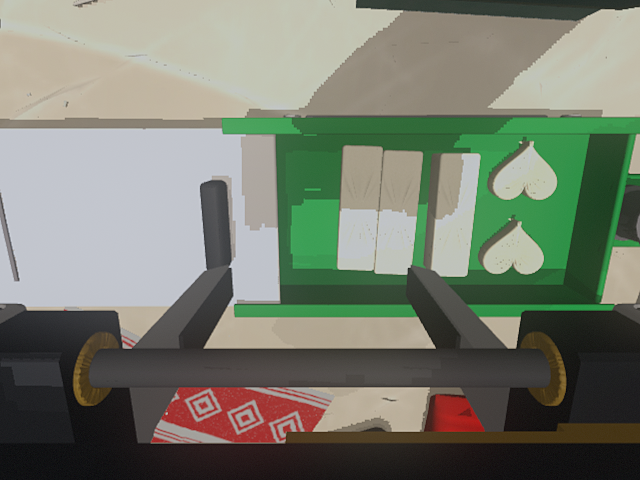

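All five pieces are in the box. Bar 1 has shifted against bar 2 (the knock); I check that both are flat.

```bash
python3 - <<'E'
from h import *
im,d,K,R,o=cam("wrist"); 
for p in [(360,160),(360,190),(360,255),(400,165),(400,260),(450,165),(450,260),(520,180),(515,255),(310,220)]:
    w=d[p[1]-2:p[1]+3,p[0]-2:p[0]+3]; c=np.linalg.inv(K)@[*p,1]*np.median(w); print(p,(R@c+o).round(4))
plan([(.5347,-.4405,.13,92.1),(.5347,-.4405,.074,92.1)])
E
```

```text
(360, 160) [ 0.4828 -0.3322  0.0374]
(360, 190) [ 0.508  -0.3305  0.0366]
(360, 255) [ 0.5661 -0.3269  0.0369]
(400, 165) [ 0.4857 -0.2984  0.0373]
(400, 260) [ 0.5694 -0.2907  0.0371]
(450, 165) [ 0.4842 -0.2563  0.0369]
(450, 260) [ 0.5679 -0.2458  0.0369]
(520, 180) [ 0.4957 -0.1874  0.0225]
(515, 255) [ 0.5652 -0.1802  0.0228]
(310, 220) [ 0.5419 -0.3733  0.0071]
t 44.67 tcp [ 0.5427 -0.3615  0.1731] yaw 91.9 j7 2.44 w 0.0939
[-0.1, -0.0, -0.2] [1.06, -7.86, 4.33]
[-0.1, -0.0, -0.2] [1.06, -7.85, 9.93]
```

move_arm([
  [0,0,0,0.5,-4,2,9.4],
  [0,0,0,1,-7.8,4,7],
  [0,0,0,1,-7.8,4.3,6],
  [0,0,0,1,-7.8,7,5],
  [0,0,0,1,-7.8,9.4,4.5],
  [0,0,0,1,-7.8,9.9,4],
  [0,0,0,1,-7.8,9.9,0.5],
  [0,0,0,1,-7.8,9.9,0.5],
  [0,0,0,1,-7.8,9.9,0.5],
  [0,0,0,1,-7.8,9.9,0.5],
], force=20)

```text
time: 45.92
tcp_pos: [0.5373, -0.4366, 0.0747]
tool_rot: [-0.059, 3.14, -0.002]
force: [0.6, -0.5, 8.7]
width: 0.0157
grip_force: 20.0
```

```bash
python3 - <<'E'
from h import *
plan([(.5242,-.1555,.074,None)]); s=manip.sense(); print(s["force"],s["grip_force"])
E
```

```text
t 45.92 tcp [ 0.5373 -0.4366  0.0747] yaw 92.1 j7 2.61 w 0.0157
[-0.1, 0.1, 0.0] [0.26, 28.14, 0.04]
[ 0.55149051 -0.54700102  8.73268063] 20.000987648963928
```

move_arm([
  [0,0,0,0,3,0,0.5],
  [0,0,0,0,6.5,0,0.5],
  [0,0,0,0,10,0,0.5],
  [0,0,0,0,13.5,0,0.5],
  [0,0,0,0,17,0,0.5],
  [0,0,0,0,20.5,0,0.5],
  [0,0,0,0,24,0,0.5],
  [0,0,0,0,26.5,0,0.5],
  [0,0,0,0,27.5,0,0.5],
  [0,0,0,0,27.5,0,0.5],
])

```text
time: 47.18
tcp_pos: [0.527, -0.1603, 0.0746]
tool_rot: [-0.061, 3.14, 0.001]
force: [-2.4, 2.4, 12.3]
width: 0.0157
grip_force: 20.0
```

move_arm([
  [0,0,0,0,0.3,0,0.5],
  [0,0,0,0,0.6,0,0.5],
  [0,0,0,0,0.9,0,0.5],
  [0,0,0,0,0.9,0,0.5],
])

```text
time: 47.68
tcp_pos: [0.5269, -0.1574, 0.0747]
tool_rot: [-0.054, 3.138, -0.01]
force: [4.0, -28.0, -5.7]
width: 0.0161
grip_force: 20.0
```

move_arm([
  [0,0,0,0,-0.6,0,0.5],
  [0,0,0,0,-0.6,0,4],
  [0,0,0,0,-0.6,0,4],
  [0,0,0,0,-0.6,-4,5],
  [0,0,0,0,-0.6,-9,5],
  [0,0,0,0,2,-11,3],
  [0,0,0,0,5,-11,0],
  [0,0,0,0,5,-11,0],
  [0,0,0,0,5,-11,0],
])

```text
time: 48.8
tcp_pos: [0.5241, -0.1024, 0.1837]
tool_rot: [0.059, -3.141, 0.0]
force: [0.1, -0.2, -0.5]
width: 0.0132
grip_force: 0.0
```

```bash
python3 - <<'E'
from h import *
im,d,K,R,o=cam("wrist"); save("w8",im)
hsv=cv2.cvtColor(im,cv2.COLOR_BGR2HSV)
for nm,m,z in(("red",cv2.inRange(hsv,(0,150,80),(10,255,255))|cv2.inRange(hsv,(170,150,80),(180,255,255)),.09),("blk",cv2.inRange(hsv,(0,0,0),(180,120,70)),.0835)):
    m[330:]=0
    for c in cv2.findContours(m,0,2)[0]:
        if cv2.contourArea(c)>500:
            r=cv2.minAreaRect(c); b=ray(cv2.boxPoints(r),z,K,R,o); print(nm,np.round(r[0]),b.mean(0).round(4),np.ptp(b,axis=0).round(3))
plan([(.5213,-.0756,.11,92.1)])
E
```

```text
red [352. 239.] [ 0.522  -0.0783  0.09  ] [0.038 0.038 0.   ]
blk [406. 320.] [ 0.5905 -0.0282  0.0835] [0.021 0.088 0.   ]
blk [232. 320.] [ 0.5963 -0.1719  0.0835] [0.021 0.088 0.   ]
blk [462.  17.] [ 0.3662 -0.0123  0.0835] [0.022 0.018 0.   ]
blk [138.  18.] [ 0.375  -0.2312  0.0835] [0.029 0.188 0.   ]
t 48.85 tcp [ 0.5241 -0.1028  0.1836] yaw 92.1 j7 1.96 w 0.0095
[-0.0, -0.0, 0.0] [0.17, 2.73, 7.36]
```

View pics/w8.png

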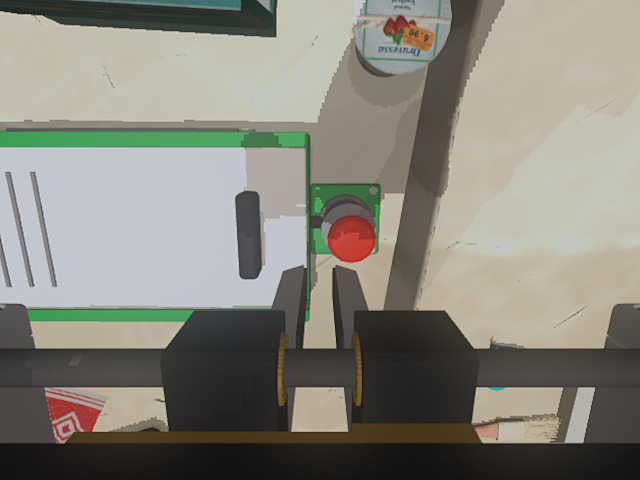

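The cover is shut and the pump head is at (352,239). Press one.

move_arm([
  [0,0,0,0.2,2.6,2,0],
  [0,0,0,0.2,2.6,5,0],
  [0,0,0,0.2,2.6,7.5,0],
  [0,0,0,0.2,2.6,8.5,0],
  [0,0,0,0.2,2.6,9.3,0],
  [0,0,0,0.2,2.6,9.9,0],
  [0,0,0,0.2,2.6,10.15,0],
  [0,0,0,0.2,2.6,10.15,0],
  [0,0,0,0.2,2.6,10.15,0],
])

```text
time: 49.98
tcp_pos: [0.5213, -0.077, 0.0829]
tool_rot: [-0.058, 3.141, 0.0]
force: [-5.7, -2.5, 9.6]
width: 0.0004
grip_force: 4.8
```

move_arm([
  [0,0,0,0,0,0.15,0],
  [0,0,0,0,0,0.15,0],
  [0,0,0,0,0,0.15,0],
])

```text
time: 50.35
tcp_pos: [0.5214, -0.0771, 0.0824]
tool_rot: [-0.057, 3.14, 0.002]
force: [-14.1, 0.1, 35.2]
width: 0.0007
grip_force: 18.0
```

move_arm([
  [0,0,0,0,0,-2,0],
  [0,0,0,0,0,-4,0],
  [0,0,0,0,0,-4,0],
  [0,0,0,0,0,-4,0],
  [0,0,0,0,0,-2,0],
  [0,0,0,0,0,-1,0],
  [0,0,0,0,0,-0.3,0],
  [0,0,0,0,0,0,0],
  [0,0,0,0,0,0,0],
  [0,0,0,0,0,0,0],
])

```text
time: 51.6
tcp_pos: [0.5216, -0.0763, 0.0822]
tool_rot: [-0.058, 3.141, 0.003]
force: [-11.9, 4.6, 47.0]
width: 0.0005
grip_force: 23.2
```

move_arm([
  [0,0,0,0,0,-2,0],
  [0,0,0,0,0,-5,0],
  [0,0,0,0,0,-10,0],
  [0,0,0,0,0,-14,0],
  [0,0,0,0,0,-14,0],
  [0,0,0,0,0,-14,0],
])

```text
time: 52.35
tcp_pos: [0.5208, -0.0761, 0.22]
tool_rot: [0.059, -3.14, -0.0]
force: [0.0, 0.1, 0.2]
width: 0.0005
grip_force: 0.0
```

```bash
python3 - <<'E'
from h import *
im,d,K,R,o=cam("wrist"); save("w9",im)
hsv=cv2.cvtColor(im,cv2.COLOR_BGR2HSV); m=cv2.inRange(hsv,(0,150,80),(10,255,255)); m[330:]=0
print("pump top z:",end=" ")
c=max(cv2.findContours(m,0,2)[0],key=cv2.contourArea); u,v=np.array(cv2.minAreaRect(c)[0]).astype(int); print(u,v,(R@(np.linalg.inv(K)@[u,v,1]*d[v,u])+o).round(4))
s=manip.sense(); print(s["time"],s["tcp_pos"],s["force"])
E
```

```text
pump top z: 317 231 [ 0.5215 -0.0784  0.0911]
52.4 [ 0.52063467 -0.07619028  0.21969945] [ 0.41168374 -0.47758323 -0.40172684]
```

View pics/w9.png

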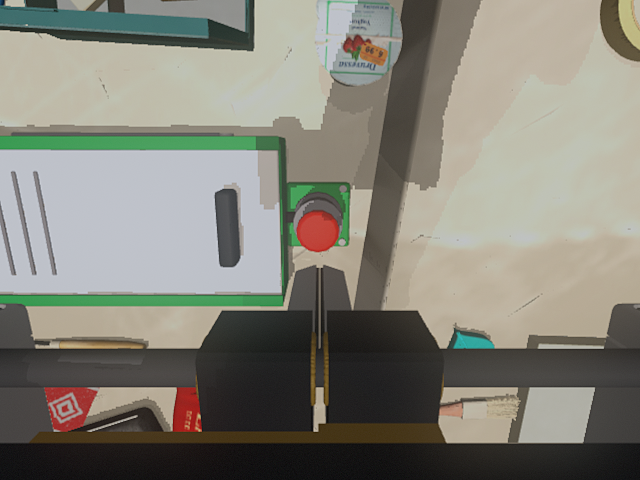

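The pump head is up at (318,231), the cover is shut, and nothing is being touched.

```bash
python3 -c "
from station import manip
print(manip.finish_job())"
```

```text
the job is handed in; nothing more can be done
None
```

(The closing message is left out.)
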